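# Refit the water filter's service cover and lock its quarter-turn stud

### The job

Put the grey service cover back on the water-filter unit so that it lies flat over the opening, then push its orange sprung stud in and turn it clockwise a quarter turn until it locks, and let go. How far the stud must go in has to be felt: press gently, just until it bottoms, because the housing cracks at more than about 25 N. Leave the other kitchen things where they are.

Things in the scene. Friction and masses are not known exactly. Their poses are not given: they have to be found in the camera images.
- unit: Water-filter unit fixed to the worktop: white box on a grey base, 150 (x) x 170 (y) x 70 mm high, with a rectangular opening in its top, 108 mm (x) by 76 mm (y), showing blue cartridges and a dark steel catch inside. Origin: centre of the underside; z up; x, y along its sides.
- opening (a point): Centre of the unit's opening, level with the housing top, 70 mm above the worktop; axes as the unit's.
- cover: Loose grey cover, 0.18 to 0.27 kg, upright on the worktop: plate 122 (x) x 90 (y) x 5 mm on a 20 mm deep skirt, 104 x 72 mm at the plate tapering to 100 x 68 mm below. The skirt drops into the opening (2 mm to spare each side) till the plate rests on the housing. Fits either way round (half a turn). Origin: centre of the skirt's lower edge; z up; x along the long side. Orange stud in the middle.
- cover_seat (a point): Centre of the plate's underside, 20 mm above the cover's origin; meets opening when the cover is seated.
- stud_grip (a point): Middle of the stud's orange wing: bar 36 (x) x 10 (y) x 24 mm high on a round flange of 36 mm diameter, 4 mm thick. Flange top is 12 mm below this point. White stripe on one end. Moves with the stud. Unpressed: 64 mm above the cover's origin, 23 mm gap from flange to plate. Pinch the wing across its thickness, fingertips on or just over the flange; the cover can be carried by it.
- stud_push (a joint): How far the stud is pushed in (m), 0 = out, max 0.022. Spring: 4 N to start, then 0.25 N per mm; damped. On the seated cover it must go in 4.5 to 18.5 mm (differs by unit, unseen) before its pin clears the catch and it can turn; 1.5 mm deeper it meets a rubber buffer and the force climbs 8 N per mm above the spring's 5.5 to 9 N. Locked, it has sprung back 4 mm from the buffer (2 to 16 mm in).
- stud_turn (a joint): Turn of the stud (rad), clockwise seen from above: 0 = unlocked (wing along the cover's x), as at the start; stop at 1.56. Let go between 1.3 and 1.56 it springs up into its locking notch and cannot turn back; let go halfway under the catch it stays put and can be regripped. Friction about 0.06 N m. It must be at 0 for the cover to go down into the unit.
- mug: Bystander: blue ceramic mug, 80 mm across, 90 mm high. Origin: middle of its underside. Leave it alone.
- jar: Bystander: amber glass jar with a wooden lid, 72 mm across, 100 mm high. Origin: middle of its underside. Leave it alone.
- mill: Bystander: black pepper mill, 56 mm across, 175 mm high. Origin: middle of its underside. Leave it alone.
- bowl: Bystander: white bowl, 120 mm across, 50 mm high. Origin: middle of its underside. Leave it alone.
- spoon: Bystander: wooden spoon lying flat. Origin: centre of its underside; lies along its x. Leave it alone.
- cartridge: Bystander: blue used filter cartridge standing upright, 50 mm across, 110 mm high. Origin: middle of its underside. Leave it alone.
There are look-alikes about, which are no part of the job. Leave any pink or red look-alike of the cover alone.

How it is judged (in metres and radians):
On the way, in this order (a step that is already met when the one before it is completed fails the run):
1. The cover lies seated flat over the opening with its stud not yet turned (z of cover_seat in the frame of opening between -0.003 and 0.003 m and horizontal distance between cover_seat and opening below 0.005 m and angle between the z axis of cover and the z axis of unit, either way round below 0.04 rad and angle between cover's own z axis and vertical below 0.04 rad and value of joint stud_turn below 0.4 rad), for 0.2 s.
2. With the cover seated, the stud is turned and has sprung back into its locking notch (z of cover_seat in the frame of opening between -0.003 and 0.003 m and horizontal distance between cover_seat and opening below 0.005 m and angle between the z axis of cover and the z axis of unit, either way round below 0.04 rad and angle between cover's own z axis and vertical below 0.04 rad and value of joint stud_turn above 1.25 rad and value of joint stud_push between 0.001 and 0.0175 m), for 0.2 s.
At the end, for the whole second after the job is handed in: The cover lies flat on the unit (plate's underside within 3 mm of the housing top, within 5 mm of the opening's centre, tilt under 0.04 rad), the stud is turned clockwise by more than 1.25 rad and sprung back into its notch (1 to 17.5 mm in), everything is at rest and let go (all of step 2 and linear speed of cover below 0.02 m/s); the robot touches nothing.
It fails at once if The cover with its stud is pressed on the unit with more than 26 N before the stud is locked (contact force between cover and unit above 26 N and value of joint stud_turn below 1.25 rad).
It fails at once if The cover with its stud pushes or pulls on the unit with more than 40 N in all (contact force between cover and unit above 40 N).
It fails at once if One of the bystanders (mug, jar, pepper mill, bowl, spoon, used cartridge) is moved more than 40 mm (distance of any of mug, jar, mill, bowl, spoon, cartridge from where it was at the start of the episode above 0.04 m).
It also fails if it takes over 64 s, if anything falls off the work surface, if the arm or the gripper's body presses on something with over 40 N, if the wrist force passes 120 N, or if a joint passes its speed limit or range.

### The arm

A 6-joint arm with a two-finger parallel gripper is mounted at the origin on the work surface. World frame = base frame: x ahead of the robot, y to its left, z up, the work surface at z = 0. Lengths are in m, angles in degrees, forces in N, time in s.
With the tool pointing down it reaches from about 0.275 to 0.975 m from the base axis. Payload 8.4 kg.
Tool frame: the origin (TCP) lies at the very end of the fingers, on their centre line; the grasp point (between the pads) lies env.grip_depth behind it (env.grip_depth is the distance from the TCP to the grasp point, in m); z points along the fingers, y is the line along which they close (so a half turn about z gives the same grasp; the last joint's range is limited). The gripper opens to 92 mm and grips with 3 to 60 N. Pads are 20 mm wide; open, the fingers measure 128 mm over their backs; the gripper's body (75 mm by 189 mm) begins 69 mm behind the grasp point.
Start: joints at [-73.934, 20.225, 93.587, -0, 66.188, -0.138], TCP at [0.174, -0.6, 0.215] pointing down, gripper open.
Joint ranges: [-150.9, 150.9], [-52.94, 120.26], [3.33, 152.33], [-74.26, 254.26], [0, 154.13], [-172.89, 172.89]. Speed limits (degrees/s): [127.2, 127.2, 159.86, 180, 180, 180].

### API

Orientations are given as a 3x3 rotation matrix whose columns are the frame's x, y, z axes.
In Python, from plant import env gives the robot as it stands. The module is installed in compiled form; this text tells all that it offers.
- The arm moves only by the tool servo_tool, never from a script. Its argument "series" is a list of rows, each an object of numbers: "x", "y", "z": the shift along the tool's x, y, z in mm; "wx", "wy", "wz": the turn, a rotation vector about the tool's x, y, z in degrees; "gripper": the opening, from 0 (shut) to 1 (fully open). In form: [{"x": .., "y": .., "z": .., "wx": .., "wy": .., "wz": .., "gripper": ..}, ...]. A call has 1 to 12 rows; each row shifts and turns the commanded pose from where the row before left it, along the tool's axes as they then stand; what a row does not reach is not made up. A row lasts 1/10 s, in which the tool goes at most 50 mm and 8.59 degrees, less where a joint would pass 70% of its speed; a pose out of reach is approached as far as the arm can. A call with a gripper value outside its range is refused whole. The fingers move at their own pace and stop on an object; "squeeze" is the grip in N (left out, the last holds). Time passes only in rows, so rows that do not move let the fingers close. It gives the time, the measured TCP pose, the force, the opening and the grip force at its end, in the units of the state.
- env.get_obs(): the state, without advancing time (a new reading comes with each control period).
- env.read_camera(name): name is "scene" or "top"; returns the picture (420x560x3 uint8, blue, green, red); there is no depth.
- env.camera_params(name): a dict with "mtx" (3x3 intrinsics, pixels), "k1" (the pictures are not rectified: a ray, as slopes to the right and down, at radius r is drawn at 1 + k1 r^2 times it, then the intrinsics apply), "extrinsics" (4x4, takes a point from camera to world coordinates). Camera axes: x right, y up, looking along -z (the intrinsics and any distortion apply to the point x, -y, -z); pixel columns grow to the right and rows downward; lengths in m; the calibration is good to about 2 mm. A picture is of the moment at which its call begins. camera_params takes no time and is no camera call.
- env.hand_in(): hands the job in; it is judged then, once.
The state is a dict: "clock": time; "q": joint angles; "joint_velocities": joint speeds; "joint_efforts": joint torques, N m; "eef_pos": TCP position; "tool_rot": TCP orientation; "wrist_force": force on the tool from outside, world axes, zero at the start; "torque": the same for the moment, N m; "width": finger opening in m; "gripper_force": force on a finger pad.
Only numpy, scipy, OpenCV 4.12 (cv2) and the standard library are available. Lean on these libraries where they do the work, as an engineer would, in place of code of your own. Each camera call takes 0.05 s, during which the arm holds its last target. There are 200 camera calls.

## Working session

There is one attempt and no reset: what is moved stays moved. The work goes in short steps, Python scripts to look and compute and a tool call to move; the robot and the scene stay as the last step left them, time stands still between calls to the robot, and variables do not carry over. Pictures are saved under pics/ and viewed, at most 10 in all, crops included, and the job is handed in when it is done.

Besides the shell and the picture viewer there is one more tool, called after "Request:" as name(argument=value, ...) on one line, values as JSON. servo_tool: Moves the arm, as the interface text tells. Its arguments: {"type":"object","properties":{"series":{"type":"array"},"squeeze":{"type":"number"}},"required":["series"]}

```bash
mkdir -p pics
python3 - <<'E'
from plant import env
import cv2
for n in("scene","top"):
    cv2.imwrite(f"pics/{n}0.png",env.read_camera(n)); p=env.camera_params(n); print(n,p)
o=env.get_obs();print(o,env.grip_depth)
E
```

```text
scene {'mtx': array([[494.84098691,   0.        , 273.266379  ],
       [  0.        , 494.84098691, 205.79370272],
       [  0.        ,   0.        ,   1.        ]]), 'k1': -0.014021254082097886, 'extrinsics': array([[ 0.80857286, -0.37091478,  0.45676268,  1.23112265],
       [ 0.58830747,  0.52310362, -0.61664976, -0.87231777],
       [-0.0102097 ,  0.76732316,  0.64117933,  0.98898045],
       [ 0.        ,  0.        ,  0.        ,  1.        ]])}
top {'mtx': array([[385.37662974,   0.        , 278.22816251],
       [  0.        , 385.37662974, 211.11741474],
       [  0.        ,   0.        ,   1.        ]]), 'k1': 0.01775816589422615, 'extrinsics': array([[ 0.01309852,  0.99680734, -0.0787627 ,  0.48621604],
       [-0.9999078 ,  0.01277558, -0.00460273,  0.00618821],
       [-0.0035818 ,  0.07881573,  0.99688277,  1.33428701],
       [ 0.        ,  0.        ,  0.        ,  1.        ]])}
{'clock': 0.1, 'q': array([-7.39373730e+01,  2.02576621e+01,  9.36239118e+01,  2.88674335e-03,
        6.61878426e+01, -1.38069331e-01]), 'joint_velocities': array([ 0.10849978, -0.00452352, -0.23475742, -0.06312154,  0.0768008 ,
       -0.09139665]), 'joint_efforts': array([-6.77626449e-04, -5.94906378e+01, -3.34930766e+01,  6.98547880e-02,
        1.82678306e-02, -1.95132503e-05]), 'eef_pos': array([ 0.17426596, -0.59975888,  0.21395485]), 'tool_rot': array([[ 9.60295985e-01,  2.78983039e-01, -2.90925160e-04],
       [ 2.78983186e-01, -9.60295265e-01,  1.17700000e-03],
       [ 4.89889844e-05, -1.21143161e-03, -9.99999265e-01]]), 'wrist_force': array([0.68563646, 0.95211577, 0.2716875 ]), 'torque': array([-0.0490315 ,  0.06754261,  0.00094793]), 'gripper_force': 0.0, 'width': 0.09150409209821657} 0.0187
```

View pics/scene0.png

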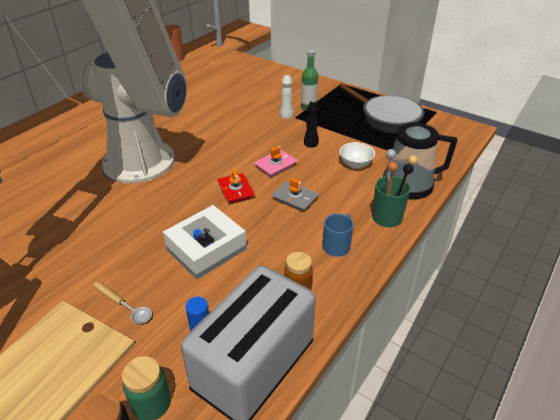

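View pics/top0.png

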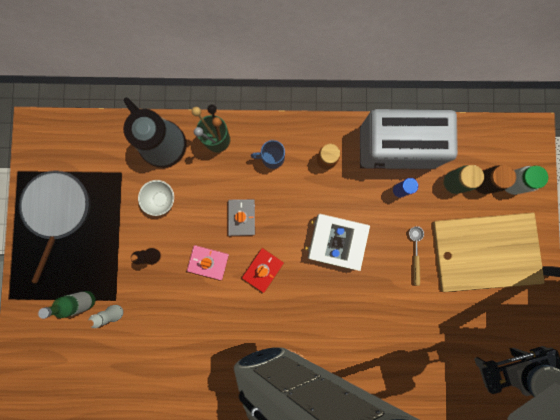

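Scene: grey cover at scene (296,195) / top (241,217). White unit at scene (205,238) / top (339,243). The red and pink look-alikes are close to the cover. I'll zoom in next.

Run:
```python
import cv2,numpy as np
t=cv2.imread("pics/top0.png");s=cv2.imread("pics/scene0.png")
a=cv2.resize(t[190:285,215:375],None,fx=5,fy=5,interpolation=2)[:, :800]
cv2.imwrite("pics/c1.png",a)
b=cv2.resize(s[165:275,160:325],None,fx=4.8,fy=4.8,interpolation=2)
cv2.imwrite("pics/c2.png",b)
```

```text
(no output)
```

View pics/c1.png

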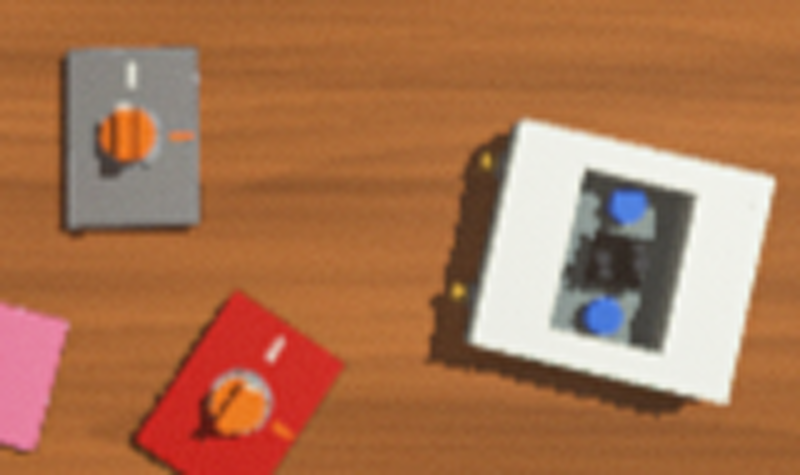

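View pics/c2.png

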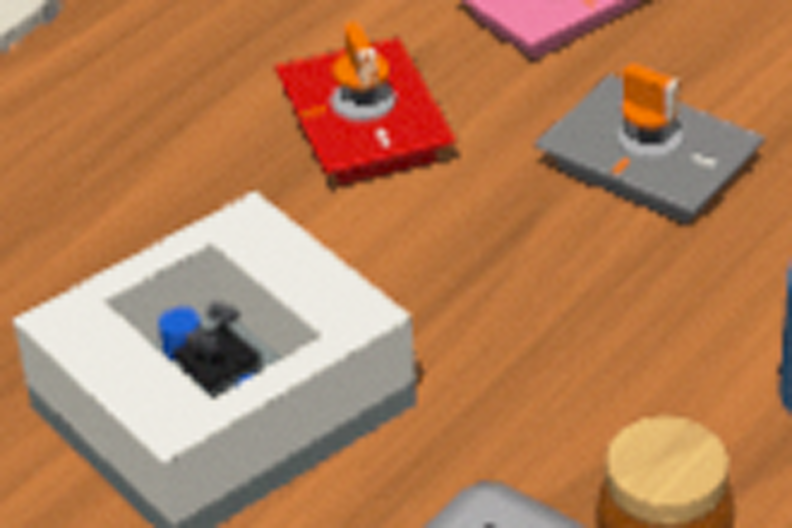

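The cover lies almost square to world x, with its wing along that axis. The unit is yawed about 13°, with the opening's long side along world x. Next I measure.

```bash
cat > h.py <<'E'
import cv2,numpy as np
from plant import env
def ray(cam,uv):
    p=env.camera_params(cam);K=p["mtx"];E=p["extrinsics"]
    d=cv2.undistortPoints(np.float64(uv).reshape(-1,1,2),K,np.array([p["k1"],0,0,0.]))[:,0]
    D=np.c_[d[:,0],-d[:,1],-np.ones(len(d))]@E[:3,:3].T
    return E[:3,3],D
def plane(cam,uv,z):
    o,D=ray(cam,uv);return (o+D*((z-o[2])/D[:,2])[:,None])
def tri(uvt,uvs):
    o1,a=ray("top",[uvt]);o2,b=ray("scene",[uvs]);a=a[0];b=b[0]
    s=np.linalg.lstsq(np.c_[a,-b],o2-o1,rcond=None)[0]
    P,Q=o1+a*s[0],o2+b*s[1];return (P+Q)/2,np.linalg.norm(P-Q)
def comp(mask,pt):
    n,l,st,c=cv2.connectedComponentsWithStats(mask.astype(np.uint8));
    ys,xs=np.nonzero(l);i=np.argmin((xs-pt[0])**2+(ys-pt[1])**2);k=l[ys[i],xs[i]]
    return (l==k).astype(np.uint8)
def quad(m,cam,z):
    # least-bias quadrilateral: contour -> plane -> minAreaRect
    c=max(cv2.findContours(m,cv2.RETR_EXTERNAL,cv2.CHAIN_APPROX_NONE)[0],key=cv2.contourArea)
    w=plane(cam,c.reshape(-1,2),z)[:,:2]
    r=cv2.minAreaRect((w*1000).astype(np.float32));return r
E
python3 - <<'E'
from h import *
T=cv2.imread("pics/top0.png");S=cv2.imread("pics/scene0.png")
def white(I,th): return I.min(2)>th
def orange(I):
    h=cv2.cvtColor(I,cv2.COLOR_BGR2HSV);return (h[...,0]>5)&(h[...,0]<18)&(h[...,1]>195)&(h[...,2]>190)
def grey(I,lo,hi): return (np.ptp(I.astype(int),axis=2)<18)&(I.max(2)>lo)&(I.max(2)<hi)
mT=comp(white(T,205),(318,240));mS=comp(white(S,205),(180,240))
for n,m in(("top",mT),("scene",mS)):
    print(n,"unit",quad(m,n,.07))
    c,h=cv2.findContours(m,cv2.RETR_CCOMP,cv2.CHAIN_APPROX_NONE)
    k=max([i for i in range(len(c)) if h[0][i][3]>=0],key=lambda i:cv2.contourArea(c[i]))
    w=plane(n,c[k].reshape(-1,2),.07)[:,:2]*1000
    print(" hole",cv2.minAreaRect(w.astype(np.float32)))
def cen(m):
    c=max(cv2.findContours(m,cv2.RETR_EXTERNAL,cv2.CHAIN_APPROX_NONE)[0],key=cv2.contourArea)
    q=cv2.approxPolyDP(cv2.convexHull(c),6,True).reshape(-1,2);return q
print("unit corners",cen(mT).tolist(),cen(mS).tolist())
gT=comp(grey(T,70,150),(234,230));gS=comp(grey(S,70,150),(280,197))
for n,m in(("top",gT),("scene",gS)): print(n,"cover",quad(m,n,.025),m.sum(),cen(m).tolist())
oT=comp(orange(T),(240,217));oS=comp(orange(S),(294,185))
for n,m in(("top",oT),("scene",oS)):
    ys,xs=np.nonzero(m);print(n,"orange",xs.mean(),ys.mean(),len(xs),xs.min(),xs.max(),ys.min(),ys.max(),plane(n,[(xs.mean(),ys.mean())],.064))
cT=[a.mean() for a in np.nonzero(oT)][::-1];cS=[a.mean() for a in np.nonzero(oS)][::-1]
print(tri(cT,cS))
E
```

```text
top unit ((488.4630126953125, -188.52169799804688), (168.2401580810547, 148.0934600830078), 77.53355407714844)
 hole ((488.6154479980469, -188.59974670410156), (83.70221710205078, 116.23793029785156), 77.64537811279297)
scene unit ((484.0786437988281, -185.9891357421875), (168.4023895263672, 148.17190551757812), 77.19500732421875)
 hole ((483.7790832519531, -185.4837646484375), (82.56683349609375, 117.9669189453125), 77.56974792480469)
unit corners [[319, 215], [369, 226], [359, 269], [310, 257]] [[243, 230], [194, 260], [164, 232], [211, 206]]
top cover ((566.8014526367188, 140.2293243408203), (119.25524139404297, 85.40618896484375), 1.3390763998031616) 698 [[253, 200], [253, 233], [229, 235], [228, 202]]
scene cover ((566.9843139648438, 137.49526977539062), (122.17999267578125, 91.15491485595703), 1.5556752681732178) 545 [[317, 194], [304, 209], [272, 195], [287, 181]]
top orange 241.12765957446808 216.61702127659575 47 238 244 213 221 [[0.56678702 0.13436272 0.064     ]]
scene orange 293.2692307692308 188.30769230769232 26 290 297 186 190 [[0.57302302 0.11956018 0.064     ]]
(array([0.5658632 , 0.13422657, 0.05181548]), np.float64(0.004328551895623543))
```

Request:
servo_tool(series=[{"x":25,"y":-25,"gripper":1},{"x":25,"y":-25},{"x":25,"y":-25},{"x":25,"y":-25},{"x":25,"y":-25},{"x":25,"y":-25},{"x":25,"y":-25},{"x":25,"y":-25},{"x":25,"y":-25},{"x":25,"y":-25},{"x":25,"y":-25},{"x":25,"y":-25}], squeeze=30)

```text
schema error: expected keys x, y, z, wx, wy, wz, gripper
```

Request:
servo_tool(series=[{"x":25,"y":-25},{"x":25,"y":-25},{"x":25,"y":-25},{"x":25,"y":-25},{"x":25,"y":-25},{"x":25,"y":-25},{"x":25,"y":-25},{"x":25,"y":-25},{"x":25,"y":-25},{"x":25,"y":-25},{"x":25,"y":-25},{"x":7,"y":-22}])

```text
schema error: expected keys x, y, z, wx, wy, wz, gripper
```

Request:
servo_tool(series=[{"wz":-8.5},{"wz":-8.5},{"wz":-8.5},{"wz":-8.5},{"wz":-8.5},{"wz":-8.5},{"wz":-8.5},{"wz":-8.5},{"wz":-8.5},{"wz":-8.5},{"wz":-8.5},{"wz":-8.5}])

```text
schema error: expected keys x, y, z, wx, wy, wz, gripper
```

Request:
servo_tool(series=[{"wz":-8.5},{"wz":-8.5},{"wz":-8.5},{"wz":-8.5},{"wz":-8.5},{"wz":-8.5},{"wz":-8.5},{"wz":-3.7},{},{},{}])

```text
schema error: expected keys x, y, z, wx, wy, wz, gripper
```

```bash
cat > st.py <<'E'
from h import *
o=env.get_obs();R=o["tool_rot"];np.set_printoptions(precision=4,suppress=True)
print(o["clock"],o["eef_pos"],"yaw",np.degrees(np.arctan2(R[1,0],R[0,0])),"z",R[:,2],"q",o["q"],o["wrist_force"],o["torque"],o["width"],o["gripper_force"])
E
python3 st.py
```

```text
0.1 [ 0.1743 -0.5998  0.214 ] yaw 16.19952749247037 z [-0.0003  0.0012 -1.    ] q [-73.9374  20.2577  93.6239   0.0029  66.1878  -0.1381] [0.6856 0.9521 0.2717] [-0.049   0.0675  0.0009] 0.09150409209821657 0.0
```

Request:
servo_tool(series=[{"x":29,"y":-30,"z":0,"wx":0,"wy":0,"wz":0,"gripper":1},{"x":29,"y":-30,"z":0,"wx":0,"wy":0,"wz":0,"gripper":1},{"x":29,"y":-30,"z":0,"wx":0,"wy":0,"wz":0,"gripper":1},{"x":29,"y":-30,"z":0,"wx":0,"wy":0,"wz":0,"gripper":1},{"x":29,"y":-30,"z":0,"wx":0,"wy":0,"wz":0,"gripper":1},{"x":29,"y":-30,"z":0,"wx":0,"wy":0,"wz":0,"gripper":1},{"x":29,"y":-30,"z":0,"wx":0,"wy":0,"wz":0,"gripper":1},{"x":29,"y":-30,"z":0,"wx":0,"wy":0,"wz":0,"gripper":1},{"x":29,"y":-30,"z":0,"wx":0,"wy":0,"wz":0,"gripper":1},{"x":29,"y":-30,"z":0,"wx":0,"wy":0,"wz":0,"gripper":1}], squeeze=30)

```text
clock: 1.1
eef_pos: [0.3695, -0.2295, 0.2145]
tool_rot: [[0.96, 0.279, -0.0], [0.279, -0.96, 0.0], [0.0, -0.0, -1.0]]
wrist_force: [1.6, -0.6, 0.2]
width: 0.0923
gripper_force: 0.0
```

Request:
servo_tool(series=[{"x":29,"y":-30,"z":0,"wx":0,"wy":0,"wz":0,"gripper":1},{"x":29,"y":-30,"z":0,"wx":0,"wy":0,"wz":0,"gripper":1},{"x":29,"y":-30,"z":0,"wx":0,"wy":0,"wz":0,"gripper":1},{"x":29,"y":-30,"z":0,"wx":0,"wy":0,"wz":0,"gripper":1},{"x":29,"y":-30,"z":0,"wx":0,"wy":0,"wz":0,"gripper":1},{"x":29,"y":-30,"z":0,"wx":0,"wy":0,"wz":0,"gripper":1},{"x":29,"y":-30,"z":0,"wx":0,"wy":0,"wz":0,"gripper":1},{"x":29,"y":-30,"z":0,"wx":0,"wy":0,"wz":0,"gripper":1},{"x":29,"y":-30,"z":0,"wx":0,"wy":0,"wz":0,"gripper":1},{"x":29,"y":-30,"z":0,"wx":0,"wy":0,"wz":0,"gripper":1}])

```text
clock: 2.1
eef_pos: [0.5643, 0.1395, 0.2143]
tool_rot: [[0.96, 0.279, -0.0], [0.279, -0.96, -0.0], [-0.001, 0.0, -1.0]]
wrist_force: [0.7, -0.6, -0.2]
width: 0.0919
gripper_force: 0.0
```

Request:
servo_tool(series=[{"x":0,"y":0,"z":0,"wx":0,"wy":0,"wz":-8.5,"gripper":1},{"x":0,"y":0,"z":0,"wx":0,"wy":0,"wz":-8.5,"gripper":1},{"x":0,"y":0,"z":0,"wx":0,"wy":0,"wz":-8.5,"gripper":1},{"x":0,"y":0,"z":0,"wx":0,"wy":0,"wz":-8.5,"gripper":1},{"x":0,"y":0,"z":0,"wx":0,"wy":0,"wz":-8.5,"gripper":1},{"x":0,"y":0,"z":0,"wx":0,"wy":0,"wz":-8.5,"gripper":1},{"x":0,"y":0,"z":0,"wx":0,"wy":0,"wz":-8.5,"gripper":1},{"x":0,"y":0,"z":0,"wx":0,"wy":0,"wz":-8.5,"gripper":1},{"x":0,"y":0,"z":0,"wx":0,"wy":0,"wz":-8.5,"gripper":1},{"x":0,"y":0,"z":0,"wx":0,"wy":0,"wz":-8.5,"gripper":1},{"x":0,"y":0,"z":0,"wx":0,"wy":0,"wz":-8.5,"gripper":1},{"x":0,"y":0,"z":0,"wx":0,"wy":0,"wz":-8.5,"gripper":1}])

```text
clock: 3.3
eef_pos: [0.5637, 0.1378, 0.2142]
tool_rot: [[-0.478, 0.878, -0.001], [0.878, 0.478, -0.0], [0.0, -0.001, -1.0]]
wrist_force: [-0.3, -0.1, 0.2]
width: 0.092
gripper_force: 0.0
```

Request:
servo_tool(series=[{"x":0,"y":0,"z":0,"wx":0,"wy":0,"wz":-8.5,"gripper":1},{"x":0,"y":0,"z":0,"wx":0,"wy":0,"wz":-8.5,"gripper":1},{"x":0,"y":0,"z":0,"wx":0,"wy":0,"wz":-8.5,"gripper":1},{"x":0,"y":0,"z":0,"wx":0,"wy":0,"wz":-8.5,"gripper":1},{"x":0,"y":0,"z":0,"wx":0,"wy":0,"wz":-8.5,"gripper":1},{"x":0,"y":0,"z":0,"wx":0,"wy":0,"wz":-8.5,"gripper":1},{"x":0,"y":0,"z":0,"wx":0,"wy":0,"wz":-8.5,"gripper":1},{"x":0,"y":0,"z":0,"wx":0,"wy":0,"wz":-3.7,"gripper":1},{"x":0,"y":0,"z":0,"wx":0,"wy":0,"wz":0,"gripper":1},{"x":0,"y":0,"z":0,"wx":0,"wy":0,"wz":0,"gripper":1}])

```text
clock: 4.3
eef_pos: [0.5638, 0.1378, 0.2144]
tool_rot: [[-1.0, -0.022, -0.0], [-0.022, 1.0, -0.0], [0.0, -0.0, -1.0]]
wrist_force: [0.3, -0.1, 1.2]
width: 0.0918
gripper_force: 0.0
```

```bash
cat > st.py <<'E'
from h import *
o=env.get_obs();R=o["tool_rot"];np.set_printoptions(precision=4,suppress=True)
print(o["clock"],o["eef_pos"],"yaw",np.degrees(np.arctan2(R[1,0],R[0,0])),"z",R[:,2],"q",o["q"],o["wrist_force"],o["torque"],o["width"],o["gripper_force"])
E
python3 st.py
```

```text
4.3 [0.5638 0.1378 0.2144] yaw -178.72143042101433 z [-0.0004 -0.0001 -1.    ] q [ 13.5879  16.3046  99.1791   0.003   64.5405 -77.6919] [ 0.3094 -0.0764  1.2457] [ 0.0623 -0.1356  0.0004] 0.09184593868509008 0.0
```

Request:
servo_tool(series=[{"x":-3,"y":-1,"z":30,"wx":0,"wy":0,"wz":0,"gripper":1},{"x":0,"y":0,"z":30,"wx":0,"wy":0,"wz":0,"gripper":1},{"x":0,"y":0,"z":30,"wx":0,"wy":0,"wz":0,"gripper":1},{"x":0,"y":0,"z":30,"wx":0,"wy":0,"wz":0,"gripper":1},{"x":0,"y":0,"z":15,"wx":0,"wy":0,"wz":0,"gripper":1},{"x":0,"y":0,"z":12,"wx":0,"wy":0,"wz":0,"gripper":1},{"x":0,"y":0,"z":8,"wx":0,"wy":0,"wz":0,"gripper":1},{"x":0,"y":0,"z":5,"wx":0,"wy":0,"wz":0,"gripper":1},{"x":0,"y":0,"z":0,"wx":0,"wy":0,"wz":0,"gripper":1},{"x":0,"y":0,"z":0,"wx":0,"wy":0,"wz":0,"gripper":1}])

```text
clock: 5.3
eef_pos: [0.5675, 0.1371, 0.0553]
tool_rot: [[-1.0, -0.024, 0.001], [-0.024, 1.0, 0.0], [-0.001, 0.0, -1.0]]
wrist_force: [0.4, 0.4, -0.0]
width: 0.0921
gripper_force: 0.0
```

```bash
python3 st.py
python3 - <<'E'
from h import *
s=env.read_camera("scene");cv2.imwrite("pics/s1.png",cv2.resize(s[110:230,200:360],None,fx=5,fy=5,interpolation=2))
E
```

```text
5.3 [0.5675 0.1371 0.0553] yaw -178.6029322215311 z [ 0.0011  0.0003 -1.    ] q [ 13.4291  27.7406 105.6564   0.0017  46.5387 -77.9691] [ 0.4487  0.4104 -0.0398] [ 0.0053 -0.1252  0.0326] 0.09212601745634223 0.0
```

View pics/s1.png

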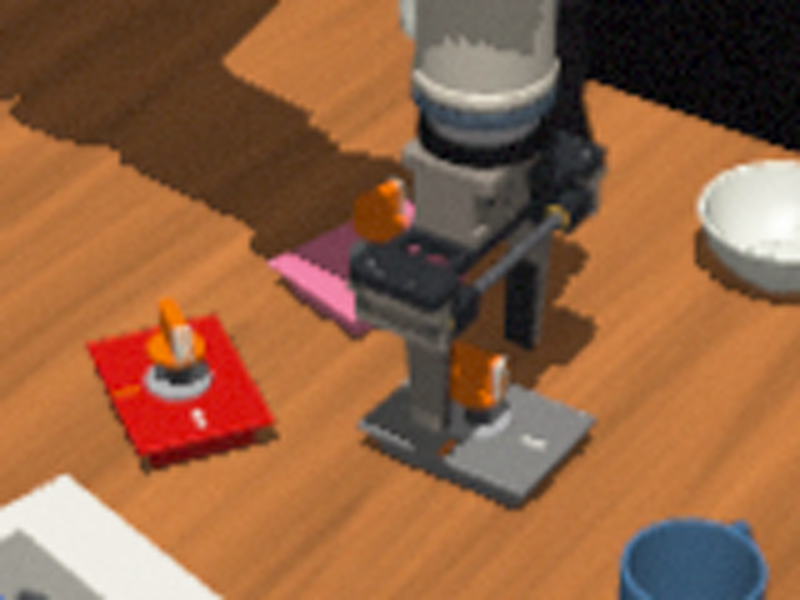

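The fingers straddle the orange wing (crop px 478,378) and nothing else is touched. Next I close and lift.

Request:
servo_tool(series=[{"x":0,"y":0,"z":1,"wx":0,"wy":0,"wz":0,"gripper":0},{"x":0,"y":0,"z":0,"wx":0,"wy":0,"wz":0,"gripper":0},{"x":0,"y":0,"z":0,"wx":0,"wy":0,"wz":0,"gripper":0},{"x":0,"y":0,"z":0,"wx":0,"wy":0,"wz":0,"gripper":0},{"x":0,"y":0,"z":0,"wx":0,"wy":0,"wz":0,"gripper":0},{"x":0,"y":0,"z":0,"wx":0,"wy":0,"wz":0,"gripper":0},{"x":0,"y":0,"z":0,"wx":0,"wy":0,"wz":0,"gripper":0},{"x":0,"y":0,"z":0,"wx":0,"wy":0,"wz":0,"gripper":0},{"x":0,"y":0,"z":0,"wx":0,"wy":0,"wz":0,"gripper":0},{"x":0,"y":0,"z":0,"wx":0,"wy":0,"wz":0,"gripper":0}], squeeze=30)

```text
clock: 6.35
eef_pos: [0.567, 0.1369, 0.0536]
tool_rot: [[-1.0, -0.024, -0.0], [-0.024, 1.0, 0.0], [0.0, 0.0, -1.0]]
wrist_force: [-0.2, 0.5, -0.7]
width: 0.0143
gripper_force: 0.0
```

Request:
servo_tool(series=[{"x":0,"y":0,"z":0,"wx":0,"wy":0,"wz":0,"gripper":0},{"x":0,"y":0,"z":0,"wx":0,"wy":0,"wz":0,"gripper":0},{"x":0,"y":0,"z":0,"wx":0,"wy":0,"wz":0,"gripper":0},{"x":0,"y":0,"z":0,"wx":0,"wy":0,"wz":0,"gripper":0},{"x":0,"y":0,"z":-5,"wx":0,"wy":0,"wz":0,"gripper":0},{"x":0,"y":0,"z":-10,"wx":0,"wy":0,"wz":0,"gripper":0},{"x":0,"y":0,"z":-15,"wx":0,"wy":0,"wz":0,"gripper":0},{"x":0,"y":0,"z":-20,"wx":0,"wy":0,"wz":0,"gripper":0},{"x":0,"y":0,"z":-25,"wx":0,"wy":0,"wz":0,"gripper":0},{"x":0,"y":0,"z":-25,"wx":0,"wy":0,"wz":0,"gripper":0},{"x":0,"y":0,"z":-20,"wx":0,"wy":0,"wz":0,"gripper":0},{"x":0,"y":0,"z":-10,"wx":0,"wy":0,"wz":0,"gripper":0}])

```text
clock: 7.55
eef_pos: [0.5679, 0.1371, 0.1868]
tool_rot: [[-1.0, -0.025, 0.004], [-0.025, 1.0, 0.001], [-0.004, 0.001, -1.0]]
wrist_force: [-0.2, -0.6, -2.5]
width: 0.0098
gripper_force: 30.0
```

Request:
servo_tool(series=[{"x":0,"y":-15,"z":0,"wx":0,"wy":0,"wz":0,"gripper":0},{"x":7,"y":-30,"z":0,"wx":0,"wy":0,"wz":0,"gripper":0},{"x":7,"y":-30,"z":0,"wx":0,"wy":0,"wz":0,"gripper":0},{"x":7,"y":-30,"z":0,"wx":0,"wy":0,"wz":0,"gripper":0},{"x":7,"y":-30,"z":0,"wx":0,"wy":0,"wz":0,"gripper":0},{"x":7,"y":-30,"z":0,"wx":0,"wy":0,"wz":0,"gripper":0},{"x":7,"y":-30,"z":0,"wx":0,"wy":0,"wz":0,"gripper":0},{"x":7,"y":-30,"z":0,"wx":0,"wy":0,"wz":0,"gripper":0},{"x":7,"y":-30,"z":0,"wx":0,"wy":0,"wz":0,"gripper":0},{"x":7,"y":-30,"z":0,"wx":0,"wy":0,"wz":0,"gripper":0},{"x":7,"y":-25,"z":0,"wx":0,"wy":0,"wz":4,"gripper":0},{"x":0,"y":0,"z":0,"wx":0,"wy":0,"wz":5,"gripper":0}])

```text
clock: 8.75
eef_pos: [0.5028, -0.1778, 0.1827]
tool_rot: [[-0.991, 0.137, -0.002], [0.137, 0.991, -0.001], [0.002, -0.001, -1.0]]
wrist_force: [0.1, 1.0, -2.1]
width: 0.0099
gripper_force: 30.0
```

Request:
servo_tool(series=[{"x":0,"y":-8,"z":0,"wx":0,"wy":0,"wz":4.9,"gripper":0},{"x":0,"y":0,"z":0,"wx":0,"wy":0,"wz":0,"gripper":0},{"x":0,"y":0,"z":0,"wx":0,"wy":0,"wz":0,"gripper":0},{"x":0,"y":0,"z":0,"wx":0,"wy":0,"wz":0,"gripper":0},{"x":0,"y":0,"z":0,"wx":0,"wy":0,"wz":0,"gripper":0}])

```text
clock: 9.25
eef_pos: [0.5034, -0.1823, 0.1835]
tool_rot: [[-0.977, 0.215, -0.0], [0.215, 0.977, 0.0], [0.0, 0.0, -1.0]]
wrist_force: [-0.2, -0.5, -1.9]
width: 0.0098
gripper_force: 30.0
```

```bash
python3 st.py
python3 - <<'E'
from h import *
s=env.read_camera("scene");t=env.read_camera("top")
cv2.imwrite("pics/s2f.png",s);cv2.imwrite("pics/t2f.png",t)
a=cv2.resize(s[160:280,150:280],None,fx=3,fy=3,interpolation=2);b=cv2.resize(t[190:310,270:400],None,fx=3,fy=3,interpolation=2)
cv2.imwrite("pics/st2.png",np.hstack([a,b]))
E
```

```text
9.25 [ 0.5034 -0.1823  0.1835] yaw 167.59191553284654 z [-0.0002  0.0001 -1.    ] q [-20.0726  14.2349 106.3381   0.0028  59.4425 -97.6659] [-0.2168 -0.4839 -1.8773] [ 0.013  -0.1214  0.0229] 0.009845349683741489 29.99940276145935
```

View pics/st2.png

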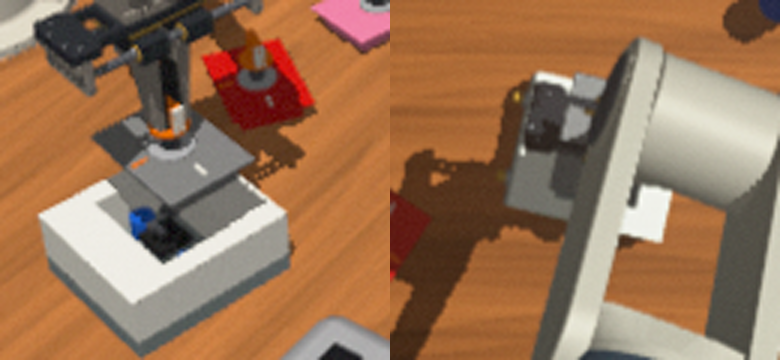

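The cover hangs level over the unit, with the plate at scene crop (185,160). Next I lower it close above the opening and measure plate against housing in the same view.

Request:
servo_tool(series=[{"x":8,"y":-4,"z":8,"wx":0,"wy":0,"wz":0,"gripper":0},{"x":8,"y":-4,"z":15,"wx":0,"wy":0,"wz":0,"gripper":0},{"x":0,"y":0,"z":15,"wx":0,"wy":0,"wz":0,"gripper":0},{"x":0,"y":0,"z":8,"wx":0,"wy":0,"wz":0,"gripper":0},{"x":0,"y":0,"z":2,"wx":0,"wy":0,"wz":0,"gripper":0},{"x":0,"y":0,"z":0,"wx":0,"wy":0,"wz":0,"gripper":0},{"x":0,"y":0,"z":0,"wx":0,"wy":0,"wz":0,"gripper":0},{"x":0,"y":0,"z":0,"wx":0,"wy":0,"wz":0,"gripper":0}])

```text
clock: 10.15
eef_pos: [0.4866, -0.1871, 0.1361]
tool_rot: [[-0.976, 0.216, 0.001], [0.216, 0.976, -0.0], [-0.001, -0.0, -1.0]]
wrist_force: [-0.0, 0.7, -2.8]
width: 0.01
gripper_force: 30.0
```

```bash
python3 st.py
python3 - <<'E'
from h import *
s=env.read_camera("scene");t=env.read_camera("top")
cv2.imwrite("pics/s3f.png",s);cv2.imwrite("pics/t3f.png",t)
a=cv2.resize(s[180:280,150:260],None,fx=7,fy=6,interpolation=2)
cv2.imwrite("pics/s3.png",a)
E
```

```text
10.15 [ 0.4866 -0.1871  0.1361] yaw 167.51249042631787 z [ 0.0009 -0.0004 -1.    ] q [-21.1972  16.4251 110.4445  -0.0007  53.0728 -98.7093] [-0.0252  0.7091 -2.8014] [ 0.0897 -0.096   0.0143] 0.009971905985557158 29.999415278434753
```

View pics/s3.png

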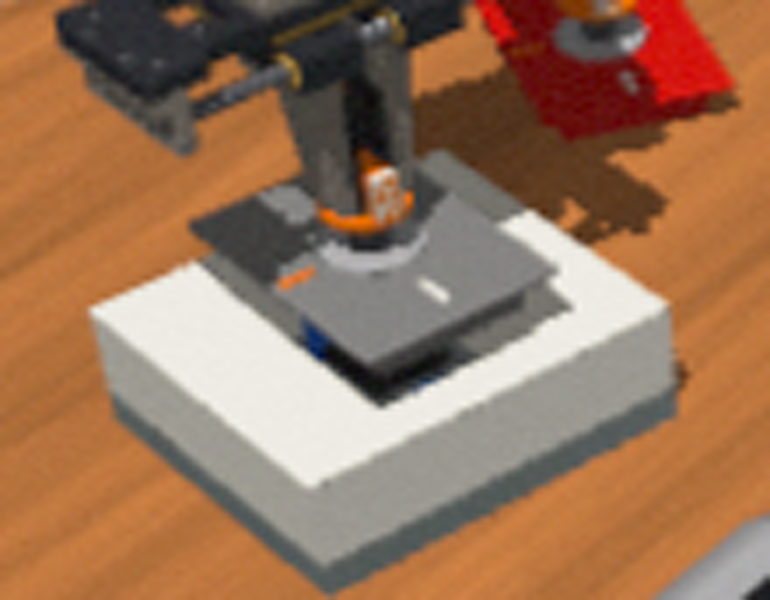

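Crop shows plate corners at left (190,225), front (374,361) and right (557,268). Housing-top corners are left (90,310), front (310,487) and right (668,303). Next I fit those edges to sub-pixel.

```bash
cat > edge.py <<'E'
from h import *
from scipy.ndimage import map_coordinates
def fit(I,a,b,inside,lo=.1,hi=.9,w=3):
    a,b,inside=map(np.float64,(a,b,inside));d=(b-a)/np.linalg.norm(b-a);n=np.array([-d[1],d[0]])
    if n@(inside-a)>0:n=-n                      # n points outward
    s=np.arange(-w,w+.01,.1);P=[]
    for f in np.linspace(lo,hi,25):
        p=a+f*(b-a)+s[:,None]*n
        v=map_coordinates(I,[p[:,1],p[:,0]],order=1);g=-np.gradient(cv2.GaussianBlur(v.reshape(-1,1),(1,9),2)[:,0])
        g=np.clip(g,0,None);k=g.argmax();sl=slice(max(k-6,0),k+7);P.append(a+f*(b-a)+(s[sl]@g[sl]/g[sl].sum())*n)
    P=np.float32(P);l=cv2.fitLine(P,cv2.DIST_HUBER,0,.01,.01).ravel()
    r=np.abs((P-l[2:])@np.array([-l[1],l[0]]));return l,r.mean()
def inter(l,m):
    t=np.linalg.solve(np.c_[l[:2],-m[:2]],m[2:]-l[2:]);return l[2:]+t[0]*l[:2]
E
python3 - <<'E'
from edge import *
I=cv2.cvtColor(cv2.imread("pics/s3f.png"),cv2.COLOR_BGR2GRAY).astype(float)
c=lambda x,y:((x+.5)/7-.5+150,(y+.5)/6-.5+180)
yaw=np.radians(-12.5);ex=np.array([np.cos(yaw),np.sin(yaw)]);ey=np.array([-ex[1],ex[0]])
def do(L,F,R,z,ins,hx,hy,lo1,hi1):
    l1,r1=fit(I,L,F,ins,lo1,hi1,2);l2,r2=fit(I,F,R,ins,.1,.9,2)
    out=[]
    for l,e,h in((l1,None,None),(l2,None,None)):
        W=plane("scene",[l[2:]-8*l[:2],l[2:]+8*l[:2]],z)[:,:2];out.append(W)
    f=plane("scene",[inter(l1,l2)],z)[0,:2]
    for W in out: print(" dir",np.degrees(np.arctan(*( (W[1]-W[0])[::-1]))) ,end="")
    print(" res",r1,r2,"front corner",f)
    # l1 edge = -x? find by coordinates
    return f,out
fh,oh=do(c(90,310),c(310,487),c(668,303),.07,c(310,400),75,85,.1,.9)
fp,op=do(c(190,225),c(374,361),c(557,268),.1075,c(374,290),61,45,.5,.92)
# outward extents along ex, ey (front corner is +x,-y? print)
for n,f,L in(("housing",fh,plane("scene",[c(90,310),c(668,303)],.07)[:,:2]),("plate",fp,plane("scene",[c(190,225),c(557,268)],.1075)[:,:2])):
    print(n,[( (p-f)@ex*1000,(p-f)@ey*1000) for p in L])
print("d",(fh-fp)@ex*1000,(fh-fp)@ey*1000)
E
```

```text
Traceback (most recent call last):
TypeError: return arrays must be of ArrayType
```

```bash
cat > m.py <<'E'
from edge import *
c=lambda x,y:((x+.5)/7-.5+150,(y+.5)/6-.5+180)
yaw=np.radians(-12.5);ex=np.array([np.cos(yaw),np.sin(yaw)]);ey=np.array([-ex[1],ex[0]])
def do(I,L,F,R,z,ins,hx,hy,lo1,hi1,n):
    l1,r1=fit(I,L,F,ins,lo1,hi1,2);l2,r2=fit(I,F,R,ins,.1,.9,2)
    W1,W2=[plane("scene",[l[2:]-8*l[:2],l[2:]+8*l[:2]],z)[:,:2] for l in(l1,l2)]
    f=plane("scene",[inter(l1,l2)],z)[0,:2]
    a=lambda W:np.degrees(np.arctan2(*(W[1]-W[0])[::-1]))%180
    P=plane("scene",[L,R],z)[:,:2]-f
    print(n,"dirs",a(W1),a(W2),"res",r1,r2,"corner",inter(l1,l2),"lens",np.linalg.norm(P,axis=1),"centre",f-hx*ex+hy*ey)
if __name__=="__main__":
    I=cv2.cvtColor(cv2.imread("pics/s3f.png"),cv2.COLOR_BGR2GRAY).astype(float)
    do(I,c(90,310),c(310,487),c(668,303),.07,c(310,400),.075,.085,.1,.9,"housing")
    do(I,c(190,225),c(374,361),c(557,268),.1075,c(374,290),.061,.045,.5,.92,"plate")
E
python3 m.py
```

```text
housing dirs 167.36204593223283 77.58907132919744 res 0.073634 0.07715424 corner [193.43144 261.014  ] lens [0.15037563 0.1716982 ] centre [ 0.48457002 -0.18603254]
plate dirs 164.93243373200502 78.72980390036277 res 0.10749313 0.15013961 corner [201.67819 240.73119] lens [0.12158505 0.09110137] centre [ 0.48569519 -0.1869225 ]
```

Request:
servo_tool(series=[{"x":1.3,"y":0.6,"z":4,"wx":0,"wy":0,"wz":0,"gripper":0},{"x":0,"y":0,"z":4,"wx":0,"wy":0,"wz":0,"gripper":0},{"x":0,"y":0,"z":3,"wx":0,"wy":0,"wz":0,"gripper":0},{"x":0,"y":0,"z":3,"wx":0,"wy":0,"wz":0,"gripper":0},{"x":0,"y":0,"z":3,"wx":0,"wy":0,"wz":0,"gripper":0},{"x":0,"y":0,"z":0,"wx":0,"wy":0,"wz":0,"gripper":0},{"x":0,"y":0,"z":0,"wx":0,"wy":0,"wz":0,"gripper":0}])

```text
clock: 10.95
eef_pos: [0.485, -0.1861, 0.1185]
tool_rot: [[-0.976, 0.216, -0.0], [0.216, 0.976, 0.0], [0.0, 0.0, -1.0]]
wrist_force: [0.4, -0.4, -3.1]
width: 0.0097
gripper_force: 30.0
```

```bash
python3 st.py
```

```text
10.95 [ 0.485  -0.1861  0.1185] yaw 167.50352085805994 z [-0.0002  0.0001 -1.    ] q [-21.1596  17.7239 111.3911   0.0032  50.8958 -98.6651] [ 0.3809 -0.3919 -3.1229] [ 0.0263 -0.18    0.0012] 0.009706824107493676 29.99938577413559
```

The skirt is about 5 mm into the opening without force. I continue down.

Request:
servo_tool(series=[{"x":0,"y":0,"z":3,"wx":0,"wy":0,"wz":0,"gripper":0},{"x":0,"y":0,"z":3,"wx":0,"wy":0,"wz":0,"gripper":0},{"x":0,"y":0,"z":3,"wx":0,"wy":0,"wz":0,"gripper":0},{"x":0,"y":0,"z":2,"wx":0,"wy":0,"wz":0,"gripper":0},{"x":0,"y":0,"z":0,"wx":0,"wy":0,"wz":0,"gripper":0},{"x":0,"y":0,"z":0,"wx":0,"wy":0,"wz":0,"gripper":0}])

```text
clock: 11.55
eef_pos: [0.485, -0.1861, 0.1075]
tool_rot: [[-0.976, 0.216, -0.0], [0.216, 0.976, 0.0], [0.0, -0.0, -1.0]]
wrist_force: [-0.2, -0.6, -2.9]
width: 0.0099
gripper_force: 30.0
```

```bash
python3 st.py
```

```text
11.55 [ 0.485  -0.1861  0.1075] yaw 167.50254798511406 z [-0.0002  0.     -1.    ] q [-21.1617  18.6396 111.8461  -0.0042  49.5282 -98.6616] [-0.1801 -0.5769 -2.8985] [-0.1359 -0.1253 -0.0494] 0.009852286170730818 29.999356269836426
```

Request:
servo_tool(series=[{"x":0,"y":0,"z":2,"wx":0,"wy":0,"wz":0,"gripper":0},{"x":0,"y":0,"z":2,"wx":0,"wy":0,"wz":0,"gripper":0},{"x":0,"y":0,"z":0,"wx":0,"wy":0,"wz":0,"gripper":0},{"x":0,"y":0,"z":0,"wx":0,"wy":0,"wz":0,"gripper":0},{"x":0,"y":0,"z":0,"wx":0,"wy":0,"wz":0,"gripper":0}])

```text
clock: 12.05
eef_pos: [0.4852, -0.1862, 0.1036]
tool_rot: [[-0.976, 0.216, 0.0], [0.216, 0.976, -0.0], [-0.0, -0.0, -1.0]]
wrist_force: [1.4, -1.5, -2.6]
width: 0.0098
gripper_force: 30.0
```

```bash
python3 st.py
python3 - <<'E'
from h import *
s=env.read_camera("scene");cv2.imwrite("pics/s4f.png",s)
cv2.imwrite("pics/s4.png",cv2.resize(s[180:280,150:260],None,fx=7,fy=6,interpolation=2))
E
```

```text
12.05 [ 0.4852 -0.1862  0.1036] yaw 167.50279712950967 z [ 0.0004 -0.0001 -1.    ] q [-21.1591  18.9687 111.9945   0.0013  49.0116 -98.6628] [ 1.3578 -1.5253 -2.5716] [-0.1378 -0.4178  0.0064] 0.009828724048898915 29.999329447746277
```

View pics/s4.png

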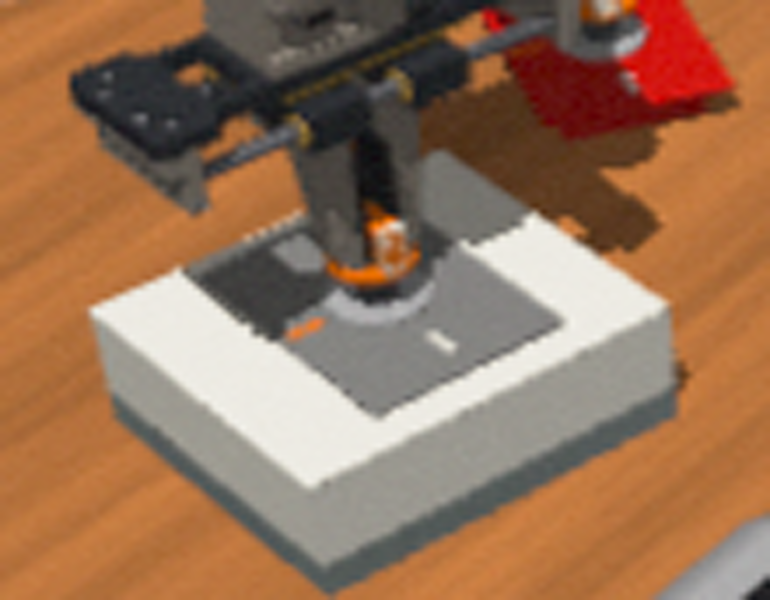

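The plate is practically flush: corner at crop (378,415), skirt all in, only small side forces. I press gently in 1 mm steps and watch the force.

Request:
servo_tool(series=[{"x":-0.3,"y":-0.3,"z":1,"wx":0,"wy":0,"wz":0,"gripper":0},{"x":0,"y":0,"z":1,"wx":0,"wy":0,"wz":0,"gripper":0},{"x":0,"y":0,"z":0,"wx":0,"wy":0,"wz":0,"gripper":0},{"x":0,"y":0,"z":0,"wx":0,"wy":0,"wz":0,"gripper":0},{"x":0,"y":0,"z":0,"wx":0,"wy":0,"wz":0,"gripper":0}])

```text
clock: 12.6
eef_pos: [0.4853, -0.1864, 0.1017]
tool_rot: [[-0.976, 0.216, 0.0], [0.216, 0.976, 0.0], [-0.0, 0.0, -1.0]]
wrist_force: [-0.7, 2.7, 4.1]
width: 0.0094
gripper_force: 30.0
```

Request:
servo_tool(series=[{"x":0,"y":0,"z":1,"wx":0,"wy":0,"wz":0,"gripper":0},{"x":0,"y":0,"z":1,"wx":0,"wy":0,"wz":0,"gripper":0},{"x":0,"y":0,"z":0,"wx":0,"wy":0,"wz":0,"gripper":0},{"x":0,"y":0,"z":0,"wx":0,"wy":0,"wz":0,"gripper":0}])

```text
clock: 13.0
eef_pos: [0.4853, -0.1864, 0.0996]
tool_rot: [[-0.976, 0.216, 0.0], [0.216, 0.976, 0.0], [-0.0, 0.0, -1.0]]
wrist_force: [-0.1, 2.9, 3.7]
width: 0.0095
gripper_force: 30.0
```

```bash
python3 st.py
```

```text
13.0 [ 0.4853 -0.1864  0.0996] yaw 167.49749713728087 z [ 0.0001  0.0002 -1.    ] q [-21.1827  19.3377 112.1181   0.0145  48.5446 -98.6898] [-0.0574  2.8716  3.6823] [ 0.6469 -0.2138 -0.0262] 0.009476429160456087 30.00249534845352
```

Request:
servo_tool(series=[{"x":0,"y":0.2,"z":0.7,"wx":0,"wy":0,"wz":0,"gripper":0},{"x":0,"y":0,"z":0.7,"wx":0,"wy":0,"wz":0,"gripper":0},{"x":0,"y":0,"z":0,"wx":0,"wy":0,"wz":0,"gripper":0},{"x":0,"y":0,"z":0,"wx":0,"wy":0,"wz":0,"gripper":0}], squeeze=40)

```text
clock: 13.4
eef_pos: [0.4853, -0.1863, 0.0982]
tool_rot: [[-0.976, 0.216, 0.0], [0.216, 0.976, -0.0], [-0.0, -0.0, -1.0]]
wrist_force: [0.2, 2.1, 4.0]
width: 0.0094
gripper_force: 40.0
```

Request:
servo_tool(series=[{"x":0,"y":0.1,"z":0.6,"wx":0,"wy":0,"wz":0,"gripper":0},{"x":0,"y":0,"z":0.6,"wx":0,"wy":0,"wz":0,"gripper":0},{"x":0,"y":0,"z":0,"wx":0,"wy":0,"wz":0,"gripper":0},{"x":0,"y":0,"z":0,"wx":0,"wy":0,"wz":0,"gripper":0}])

```text
clock: 13.8
eef_pos: [0.4854, -0.1863, 0.0971]
tool_rot: [[-0.976, 0.216, 0.0], [0.216, 0.976, -0.0], [-0.0, -0.0, -1.0]]
wrist_force: [-1.1, 2.0, 5.8]
width: 0.0096
gripper_force: 40.0
```

Request:
servo_tool(series=[{"x":0,"y":0,"z":0.5,"wx":0,"wy":0,"wz":0,"gripper":0},{"x":0,"y":0,"z":0.5,"wx":0,"wy":0,"wz":0,"gripper":0},{"x":0,"y":0,"z":0,"wx":0,"wy":0,"wz":0,"gripper":0},{"x":0,"y":0,"z":0,"wx":0,"wy":0,"wz":0,"gripper":0}])

```text
clock: 14.2
eef_pos: [0.4853, -0.1863, 0.096]
tool_rot: [[-0.976, 0.216, 0.0], [0.216, 0.976, -0.0], [-0.0, -0.0, -1.0]]
wrist_force: [-0.3, 1.7, 5.3]
width: 0.0099
gripper_force: 40.0
```

Request:
servo_tool(series=[{"x":0,"y":0,"z":0.6,"wx":0,"wy":0,"wz":0,"gripper":0},{"x":0,"y":0,"z":0.6,"wx":0,"wy":0,"wz":0,"gripper":0},{"x":0,"y":0,"z":0,"wx":0,"wy":0,"wz":0,"gripper":0},{"x":0,"y":0,"z":0,"wx":0,"wy":0,"wz":0,"gripper":0}])

```text
clock: 14.6
eef_pos: [0.4854, -0.1863, 0.0949]
tool_rot: [[-0.976, 0.216, 0.0], [0.216, 0.976, -0.0], [-0.0, -0.0, -1.0]]
wrist_force: [-0.3, 1.6, 6.0]
width: 0.0095
gripper_force: 40.0
```

Request:
servo_tool(series=[{"x":0,"y":0,"z":0.6,"wx":0,"wy":0,"wz":0,"gripper":0},{"x":0,"y":0,"z":0.6,"wx":0,"wy":0,"wz":0,"gripper":0},{"x":0,"y":0,"z":0,"wx":0,"wy":0,"wz":0,"gripper":0},{"x":0,"y":0,"z":0,"wx":0,"wy":0,"wz":0,"gripper":0}])

```text
clock: 15.0
eef_pos: [0.4854, -0.1863, 0.0942]
tool_rot: [[-0.976, 0.216, 0.0], [0.216, 0.976, -0.0], [-0.0, -0.0, -1.0]]
wrist_force: [-2.3, 2.2, 11.6]
width: 0.0097
gripper_force: 40.0
```

Force jumped to 11.6 N, so the buffer is found. I ease back 0.4 mm and start turning.

Request:
servo_tool(series=[{"x":0,"y":0,"z":-0.4,"wx":0,"wy":0,"wz":0,"gripper":0},{"x":0,"y":0,"z":0,"wx":0,"wy":0,"wz":4,"gripper":0},{"x":0,"y":0,"z":0,"wx":0,"wy":0,"wz":6,"gripper":0},{"x":0,"y":0,"z":0,"wx":0,"wy":0,"wz":6,"gripper":0},{"x":0,"y":0,"z":0,"wx":0,"wy":0,"wz":0,"gripper":0},{"x":0,"y":0,"z":0,"wx":0,"wy":0,"wz":0,"gripper":0}])

```text
clock: 15.6
eef_pos: [0.4854, -0.1863, 0.0944]
tool_rot: [[-0.879, 0.477, 0.0], [0.477, 0.879, -0.0], [-0.0, -0.0, -1.0]]
wrist_force: [-0.9, 2.4, 10.6]
width: 0.0094
gripper_force: 40.0
```

```bash
python3 st.py
```

```text
15.6 [ 0.4854 -0.1863  0.0944] yaw 151.4877531539045 z [ 0.0002 -0.0002 -1.    ] q [-21.1592  19.7785 112.3123  -0.0109  47.8917 -82.6396] [-0.8729  2.4363 10.5928] [ 0.4843  0.1663 -0.1255] 0.009368734934293313 40.004754066467285
```

The stud turns freely at 0.13 N m. I continue.

Request:
servo_tool(series=[{"x":0,"y":0,"z":0,"wx":0,"wy":0,"wz":8,"gripper":0},{"x":0,"y":0,"z":0,"wx":0,"wy":0,"wz":8,"gripper":0},{"x":0,"y":0,"z":0,"wx":0,"wy":0,"wz":8,"gripper":0},{"x":0,"y":0,"z":0,"wx":0,"wy":0,"wz":8,"gripper":0},{"x":0,"y":0,"z":0,"wx":0,"wy":0,"wz":8,"gripper":0},{"x":0,"y":0,"z":0,"wx":0,"wy":0,"wz":8,"gripper":0},{"x":0,"y":0,"z":0,"wx":0,"wy":0,"wz":8,"gripper":0},{"x":0,"y":0,"z":0,"wx":0,"wy":0,"wz":8,"gripper":0},{"x":0,"y":0,"z":0,"wx":0,"wy":0,"wz":5,"gripper":0},{"x":0,"y":0,"z":0,"wx":0,"wy":0,"wz":0,"gripper":0},{"x":0,"y":0,"z":0,"wx":0,"wy":0,"wz":0,"gripper":0}])

```text
clock: 16.7
eef_pos: [0.4854, -0.1863, 0.0945]
tool_rot: [[0.131, 0.991, 0.0], [0.991, -0.131, -0.0], [-0.0, 0.0, -1.0]]
wrist_force: [-2.3, 2.0, 10.5]
width: 0.0098
gripper_force: 40.0
```

```bash
python3 st.py
```

```text
16.7 [ 0.4854 -0.1863  0.0945] yaw 82.49270676410737 z [ 0.0002 -0.0003 -1.    ] q [-21.16    19.7771 112.3113  -0.0135  47.8945 -13.6436] [-2.3247  2.0369 10.5283] [ 0.3736  0.2626 -0.0916] 0.009837470090093881 40.005043745040894
```

Request:
servo_tool(series=[{"x":0,"y":0,"z":-1.5,"wx":0,"wy":0,"wz":0,"gripper":0},{"x":0,"y":0,"z":-1.5,"wx":0,"wy":0,"wz":0,"gripper":0},{"x":0,"y":0,"z":-0.5,"wx":0,"wy":0,"wz":0,"gripper":0},{"x":0,"y":0,"z":0,"wx":0,"wy":0,"wz":0,"gripper":0},{"x":0,"y":0,"z":0,"wx":0,"wy":0,"wz":0,"gripper":0}])

```text
clock: 17.2
eef_pos: [0.4853, -0.1863, 0.0975]
tool_rot: [[0.13, 0.991, 0.0], [0.991, -0.13, -0.0], [-0.0, 0.0, -1.0]]
wrist_force: [-0.1, 0.7, 5.9]
width: 0.0097
gripper_force: 40.0
```

```bash
python3 st.py
```

```text
17.2 [ 0.4853 -0.1863  0.0975] yaw 82.5028134880919 z [ 0.0001 -0.0002 -1.    ] q [-21.1613  19.5113 112.1991  -0.0108  48.2822 -13.6569] [-0.0831  0.697   5.9035] [ 0.1127  0.0026 -0.0524] 0.009749833098065019 40.00277817249298
```

Request:
servo_tool(series=[{"x":0,"y":0,"z":0,"wx":0,"wy":0,"wz":0,"gripper":0.4},{"x":0,"y":0,"z":0,"wx":0,"wy":0,"wz":0,"gripper":0.4},{"x":0,"y":0,"z":0,"wx":0,"wy":0,"wz":0,"gripper":0.6},{"x":0,"y":0,"z":0,"wx":0,"wy":0,"wz":0,"gripper":0.6},{"x":0,"y":0,"z":0,"wx":0,"wy":0,"wz":0,"gripper":0.6},{"x":0,"y":0,"z":0,"wx":0,"wy":0,"wz":0,"gripper":0.6},{"x":0,"y":0,"z":-10,"wx":0,"wy":0,"wz":0,"gripper":0.6},{"x":0,"y":0,"z":-30,"wx":0,"wy":0,"wz":0,"gripper":0.6},{"x":0,"y":0,"z":-40,"wx":0,"wy":0,"wz":0,"gripper":0.6},{"x":0,"y":0,"z":-30,"wx":0,"wy":0,"wz":0,"gripper":0.6},{"x":0,"y":0,"z":0,"wx":0,"wy":0,"wz":0,"gripper":0.6}])

```text
clock: 18.3
eef_pos: [0.4877, -0.1871, 0.2123]
tool_rot: [[0.13, 0.991, 0.007], [0.991, -0.13, -0.003], [-0.002, 0.007, -1.0]]
wrist_force: [0.2, -0.2, 0.3]
width: 0.0549
gripper_force: 0.0
```

```bash
python3 st.py
python3 - <<'E'
from h import *
s=env.read_camera("scene");cv2.imwrite("pics/s5f.png",s)
cv2.imwrite("pics/s5.png",cv2.resize(s[180:280,150:260],None,fx=7,fy=6,interpolation=2))
E
```

```text
18.3 [ 0.4877 -0.1871  0.2123] yaw 82.50510754235447 z [ 0.0069 -0.0027 -1.    ] q [-21.1524  10.9791 106.5043   0.0008  62.092  -13.6583] [ 0.2446 -0.1965  0.2685] [-0.1149 -0.0535 -0.0601] 0.05487747422738719 0.0
```

View pics/s5.png

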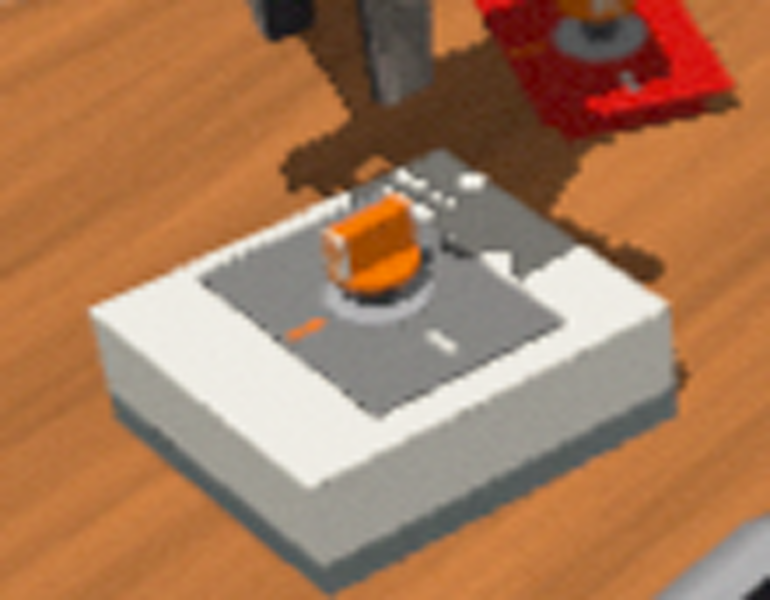

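The cover is flush and the wing lies across it, with its stripe at the orange mark (crop 340,255). The gripper is clear, so I hand in.

```bash
python3 -c "
from plant import env;print(env.hand_in())"
```

```text
the job is handed in; nothing more can be done
None
```

The cover lies flat over the opening, the stud was pressed to its buffer (11.6 N at the wrist), turned about 85° clockwise and released, and the job is handed in at about 18 s; the interface returned no verdict, and I confirmed the lock only from the last picture and the stud's height.

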